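# Turn the seed carousel and take out the red-lidded jar

### The job

Turn the seed carousel by its square black knob until the jar with the red lid stands at the orange pointer. Then lift that jar out there, up from the carousel, and stand it upright in the middle of the square cork mat, and let go.

Things in the scene. Friction and masses are not known exactly. Their poses are not given: they have to be found in the camera images.
- red_jar: Glass seed jar, red lid, 52 mm diameter, 69 mm tall (glass and collider to 62 mm), 90 g; origin at the centre of its underside, z up. Stands loose in a low ring (60 mm inside, 13 mm high) in a carousel compartment, 105 mm from the carousel's axis, 60 to 83 degrees to either side of the pointer. Like jars have green and grey lids. Jars are 60 mm apart: close the fingers along the circle.
- pointer: Fixed orange pointer on the table, its arm under the carousel, its diamond-shaped head beyond the rim on the side towards the robot. Origin on the carousel's vertical axis (so the knob's axis too) at table height; its own -x axis points from there out to the tip, 211 mm from the axis, 12 mm high; z up.
- knob (a point): Centre of the square black knob on the axis of the carousel, 36x36 mm and 35 mm high, 85 to 120 mm above the table, sides along its x and y axes, which turn with the carousel; z up. x starts within 9 degrees of the pointer's line. Turns at 0.1 to 0.3 Nm, stays put, no detents. White tray, 300 mm diameter, floor 22 mm above the table, five compartments, walls up to 40 mm. Jar lids reach 91 mm.
- mat: Square cork mat, 120x120x6 mm, fixed flat on the table on the robot's right; origin at the centre of its underside, so its top is 6 mm above the origin; x and y along its sides.
Not all that is in view belongs to the job. Of the things that look like the pointer, the larger one is meant. Leave any purple look-alike of the red_jar alone.

How it is judged (in metres and radians):
On the way, in this order (a step that is already met when the one before it is completed fails the run):
1. the carousel has been turned (knob's x over 0.9 rad from the pointer's line) and the red-lidded jar rests upright in it at the pointer, within 20 mm sideways of its line (angle between the x axis of knob and the x axis of pointer, either way round above 0.9 rad and y of red_jar in the frame of pointer between -0.02 and 0.02 m and x of red_jar in the frame of pointer between -0.15 and -0.06 m and height (world z) of red_jar between 0.015 and 0.03 m and angle between red_jar's own z axis and vertical below 0.17 rad and linear speed of red_jar below 0.01 m/s), for 0.2 s.
2. the red-lidded jar is lifted out at the pointer: 20 mm or more up, within 40 mm sideways of the pointer's line, with the carousel still turned (angle between the x axis of knob and the x axis of pointer, either way round above 0.9 rad and y of red_jar in the frame of pointer between -0.04 and 0.04 m and x of red_jar in the frame of pointer between -0.19 and -0.05 m and height (world z) of red_jar above 0.042 m), for 0.04 s.
At the end, for the whole second after the job is handed in: The red-lidded jar stands upright (within 10 degrees) on the cork mat, its centre within 25 mm of the mat's centre, at rest and released (horizontal distance between red_jar and mat below 0.025 m and height (world z) of red_jar between 0.001 and 0.012 m and angle between red_jar's own z axis and vertical below 0.17 rad and linear speed of red_jar below 0.02 m/s); the robot touches nothing.
It also fails if it takes over 58 s, if anything falls off the work surface, if the arm or the gripper's body presses on something with over 40 N, if the wrist force passes 120 N, or if a joint passes its speed limit or range.

### The arm

A 6-joint arm with a two-finger parallel gripper is mounted at the origin on the work surface; the furniture and walls round the work are solid. World frame = base frame: x ahead of the robot, y to its left, z up, the work surface at z = 0. Lengths are in mm, angles in rad, forces in N, time in s.
With the tool pointing down it reaches from about 350 to 775 mm from the base axis. Payload 7.3 kg.
Tool frame: the origin (TCP) lies on the centre line of the jaws, within the pads' length; the fingertips stand finger_overhang ahead of it and the grasp point (between the pads) lies 8 mm behind it (finger_overhang is the distance from the TCP to the fingertips, in mm); z points along the fingers, y is the line along which they close (so a half turn about z gives the same grasp; the last joint's range is limited). The gripper opens to 92 mm and grips with 3 to 60 N. Pads are 19 mm wide; open, the fingers measure 130 mm over their backs; the gripper's body (75 mm by 190 mm) begins 47 mm behind the grasp point.
Start: joints at [-1.27, 0.342, 1.524, -0, 1.275, -0.146], TCP at [226.867, -473.472, 237.741] pointing down, gripper open.
Joint ranges: [-2.53, 2.53], [-0.77, 2.02], [0.04, 2.7], [-1, 4.14], [0.28, 2.66], [-3.11, 3.11]. Speed limits (rad/s): [2.57, 2.57, 3.14, 3.14, 3.14, 3.14].

### API

Orientations are given as [roll, pitch, yaw] about the fixed x, y, z axes, in that order (R = Rz(yaw) Ry(pitch) Rx(roll)).
In Python, from plant import get_obs, capture, close_job, finger_overhang gives the robot as it stands.
- The arm moves only by the shell command python3 -m inch 'ROWS'. ROWS is JSON, one flat list of numbers, 7 for each row, row after row: the turn, a rotation vector about the tool's x, y, z scaled (see below), then the shift along the tool's x, y, z scaled (see below), then the closure, from -1 (fully open) to 1 (shut). In form: [ax, ay, az, tx, ty, tz, gripper, ax, ay, az, tx, ty, tz, gripper, ...]. A call has 1 to 10 rows; each row shifts and turns the commanded pose from where the row before left it, along the tool's axes as they then stand; what a row does not reach is not made up. The controller multiplies each number of a shift by 0.8 m and each number of a turn by 1.5 rad. A row lasts 1/12 s, in which the tool goes at most 41.7 mm and 7.16 degrees, less where a joint would pass 70% of its speed; a pose out of reach is approached as far as the arm can. A call with a number of a shift or a turn outside -1 to 1 is refused whole. A call with a gripper value outside its range is refused whole. The fingers move at their own pace and stop on an object; the grip force is fixed at half the most. Time passes only in rows, so rows that do not move let the fingers close. It gives the time, the measured TCP pose, the force, the opening and the grip force at its end, in the units of the state.
- get_obs(): the state, without advancing time (a new reading comes with each control period).
- capture(name): name is "scene" or "top" or "wrist"; returns a dict with "image" (384x512x3 uint8, red, green, blue), "mtx" (3x3 intrinsics, pixels), "distortion" ([k1, k2, p1, p2, k3] as OpenCV has them; the pictures are not rectified), "pose" (4x4, takes a point from camera to world coordinates). Camera axes: x right, y up, looking along -z (the intrinsics and any distortion apply to the point x, -y, -z); pixel columns grow to the right and rows downward; lengths in mm; the calibration is good to about 2 mm. A picture is of the moment at which its call begins. There is no depth.
- close_job(): hands the job in; it is judged then, once.
The state is a dict: "time": time; "joint_positions": joint angles; "dq": joint speeds; "tau": joint torques, N m; "tool_pos": TCP position; "tcp_rot": TCP orientation; "contact_force": force on the tool from outside, world axes, zero at the start; "moment": the same for the moment, N m; "grip_width": finger opening in mm; "finger_force": force on a finger pad.
Only numpy, scipy, OpenCV 4.12 (cv2) and the standard library are available. Lean on these libraries where they do the work, as an engineer would, in place of code of your own. Each camera call takes 0.05 s, during which the arm holds its last target. There are 200 camera calls.

## Working session

There is one attempt and no reset: what is moved stays moved. The work goes in short steps, Python scripts to look and compute and a shell command to move; the robot and the scene stay as the last step left them, time stands still between calls to the robot, and variables do not carry over. Pictures are saved under pics/ and viewed, at most 10 in all, crops included, and the job is handed in when it is done.

```bash
mkdir -p pics; ls; python3 - <<'E'
from plant import *
import cv2,pickle,numpy as np
print(get_obs()); print(finger_overhang)
for n in("top","scene"):
    c=capture(n); pickle.dump(c,open(f"pics/{n}.pkl","wb")); cv2.imwrite(f"pics/{n}1.png",c["image"][:,:,::-1])
    print(n,c["mtx"].tolist() if hasattr(c["mtx"],'tolist') else c["mtx"],c["distortion"],np.round(c["pose"],3).tolist())
E
```

```text
pics
{'time': 0.0, 'joint_positions': array([-1.26998516e+00,  3.42739540e-01,  1.52501254e+00,  9.04350315e-06,
        1.27540158e+00, -1.46013758e-01]), 'dq': array([ 0.00114225,  0.00149022,  0.00152491, -0.00020643,  0.00045625,
       -0.00044049]), 'tau': array([-3.80750702e-03, -4.31262946e+01, -2.44222087e+01,  7.15118204e-02,
        5.60399517e-02, -1.32163213e-04]), 'tool_pos': array([ 226.75428357, -473.07424367,  237.03778645]), 'tcp_rot': array([-3.14004952e+00, -2.35675110e-04,  4.46822106e-01]), 'contact_force': array([-0.41375628, -0.52739259,  1.11029509]), 'moment': array([-0.0350534 , -0.02373468, -0.00347269]), 'finger_force': 0.0, 'grip_width': 92.07258146692142}
11.0
top [[369.32732428471417, 0.0, 254.20640251357273], [0.0, 369.32732428471417, 196.9097129749599], [0.0, 0.0, 1.0]] [-0.06734351  0.          0.          0.          0.        ] [[0.027, 0.996, -0.087, 415.199], [-1.0, 0.027, -0.004, -86.259], [-0.002, 0.087, 0.996, 983.126], [0.0, 0.0, 0.0, 1.0]]
scene [[347.4052019468359, 0.0, 254.91324336596352], [0.0, 347.4052019468359, 192.32555693448742], [0.0, 0.0, 1.0]] [0.02433272 0.         0.         0.         0.        ] [[-0.899, 0.211, -0.383, 152.593], [-0.437, -0.466, 0.769, 558.736], [-0.016, 0.859, 0.512, 547.813], [0.0, 0.0, 0.0, 1.0]]
```

View pics/top1.png

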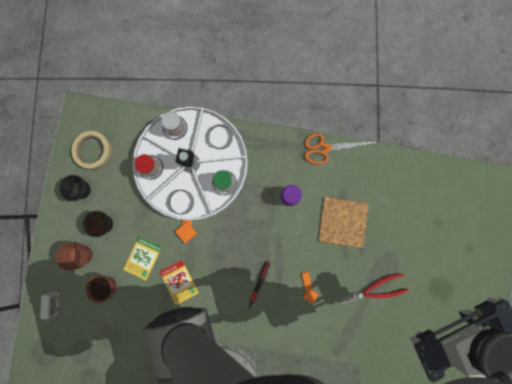

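View pics/scene1.png

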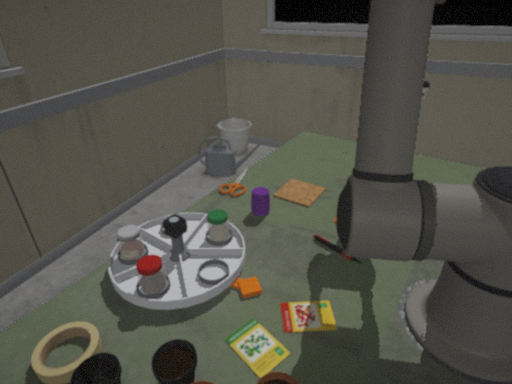

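The top view shows the carousel centred near (190,163), with the knob at (184,158) and the red lid at (145,164). The large orange pointer head is at (187,231), the mat at (344,222) and the purple decoy at (291,195). The scene view agrees.

```bash
cat > h.py <<'E'
import numpy as np,cv2
def p2w(c,uv,z):
    uv=np.array(uv,float).reshape(-1,1,2)
    n=cv2.undistortPoints(uv,np.array(c["mtx"]),np.array(c["distortion"])).reshape(-1,2)
    P=np.array(c["pose"]); d=np.c_[n[:,0],-n[:,1],-np.ones(len(n))]@P[:3,:3].T
    o=P[:3,3]; return (o+d*((z-o[2])/d[:,2])[:,None])[:,:2]
def blobs(c,lo,hi,mn=40):
    hsv=cv2.cvtColor(c["image"],cv2.COLOR_RGB2HSV); m=cv2.inRange(hsv,lo,hi)
    m=cv2.morphologyEx(m,cv2.MORPH_CLOSE,np.ones((3,3),np.uint8))
    n,l,s,ce=cv2.connectedComponentsWithStats(m)
    return [(s[i,4],ce[i],l==i) for i in range(1,n) if s[i,4]>=mn]
E
python3 - <<'E'
from h import *; import pickle
c=pickle.load(open("pics/top.pkl","rb"))
for nm,lo,hi,z in(("red",(0,200,90),(4,255,255),91),("red2",(174,180,90),(180,255,255),91),("green",(55,120,40),(85,255,200),91),("orange",(6,200,150),(14,255,255),12),("cork",(9,90,120),(19,190,255),6),("purple",(125,120,50),(145,255,255),69)):
    for a,ce,m in blobs(c,lo,hi): 
        r=cv2.minAreaRect(np.argwhere(m)[:,::-1].astype(np.float32))
        print(nm,a,ce.round(1),p2w(c,ce,z).round(1),p2w(c,r[0],z).round(1),"corners",p2w(c,cv2.boxPoints(r),z).round(0).tolist() if nm in("orange","cork") else "")
# tray rim: white, fit ellipse on world z=40
hsv=cv2.cvtColor(c["image"],cv2.COLOR_RGB2HSV); m=cv2.inRange(hsv,(0,0,130),(180,50,255)); m[:, :120]=0;m[:,260:]=0;m[:100]=0;m[225:]=0
pts=cv2.convexHull(np.argwhere(m)[:,::-1].astype(np.float32)).reshape(-1,2)
for z in (40,): print(cv2.fitEllipse(p2w(c,pts,z).astype(np.float32)))
cv2.imwrite("pics/crop1.png",cv2.resize(c["image"][95:250,115:265,::-1],None,fx=3.8,fy=3.8,interpolation=cv2.INTER_CUBIC))
E
```

```text
green 223 [221.9 179.5] [[533.3  -3. ]] [[533.3  -3.1]] corners 
cork 447 [317.4 148.9] [[ 634.8 -249.1]] [[ 635.9 -250.6]] corners [[678.0, -215.0], [680.0, -286.0], [595.0, -286.0], [593.0, -216.0]]
cork 2000 [343.2 222. ] [[ 440.1 -319.9]] [[ 440.3 -320.1]] corners [[388.0, -253.0], [507.0, -268.0], [493.0, -388.0], [374.0, -372.0]]
cork 116 [186.7 230.6] [[406.1  93.6]] [[408.2  95.3]] corners [[410.0, 133.0], [446.0, 93.0], [406.0, 57.0], [371.0, 97.0]]
cork 209 [308.9 288. ] [[ 265.2 -231.9]] [[ 267.7 -227.9]] corners [[296.0, -193.0], [312.0, -228.0], [239.0, -262.0], [223.0, -228.0]]
purple 294 [290.7 195. ] [[ 502.1 -173.2]] [[ 502.1 -172.7]] corners 
((583.484619140625, 87.05467987060547), (300.9637756347656, 302.07464599609375), 128.51817321777344)
```

View pics/crop1.png

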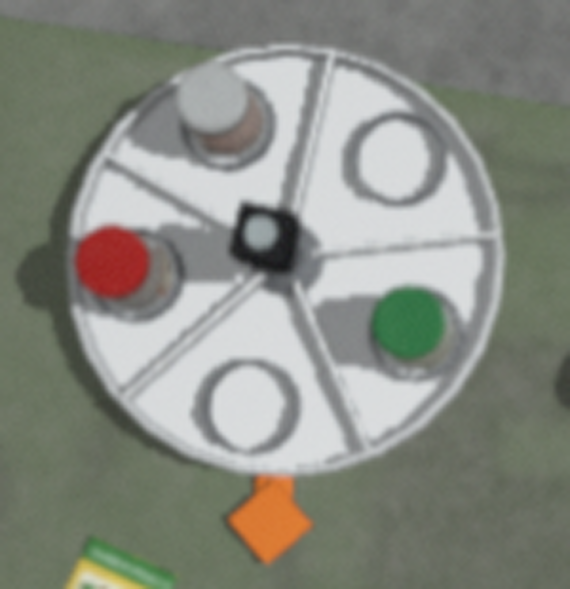

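The crop shows the red lid centre at crop (112,262) and the tip of the pointer head at (268,563). The knob corners are (240,203), (300,210), (293,273) and (231,262). The red jar has to turn roughly 75° to reach the pointer.

```bash
python3 - <<'E'
from h import *; import pickle
c=pickle.load(open("pics/top.pkl","rb"))
f=lambda L,z:p2w(c,np.array(L)/3.8+[115,95],z)
A=np.array([583.5,87.1])
d=f([(227,520),(268,563),(313,525),(272,480)],12); print("diamond",d.round(0).tolist(),d.mean(0))
k=f([(240,203),(300,210),(293,273),(231,262)],120); print("knob",k.round(0).tolist(),k.mean(0))
e=np.roll(k,-1,0)-k; print(np.degrees(np.arctan2(e[:,1],e[:,0]))%90)
r=f([(112,262)],91)[0]; g=p2w(c,[(221.9,179.5)],91)[0]
an=lambda p:np.degrees(np.arctan2(*(p-A)[::-1]))
print("red",r,np.hypot(*(r-A)),an(r),"green",np.hypot(*(g-A)),an(g),"ptr",an(d.mean(0)),an(d[1]),np.hypot(*(d[1]-A)))
r2=f([(134,275),],22); rr=f([(246,405)],30)[0];print(an(rr),np.hypot(*(rr-A)))
E
```

```text
diamond [[402.0, 124.0], [373.0, 94.0], [400.0, 64.0], [430.0, 94.0]] [401.50071745  93.94112366]
knob [[601.0, 102.0], [598.0, 64.0], [558.0, 66.0], [564.0, 105.0]] [580.2252576   84.16317818]
[84.64693739 86.2456876  81.33780544 84.17076311]
red [566.93741079 189.47715092] 103.70824650236472 99.18969751054078 green 103.01260437255164 -119.14653163360295 ptr 177.84733731660344 178.07831499543633 210.34878985396946
167.2180665181702 105.32573641973244
```

```bash
cat >> h.py <<'E'
from scipy.spatial.transform import Rotation as Ro
def plan(p,yaw_deg=None):
    from plant import get_obs
    o=get_obs(); R=Ro.from_euler('xyz',o["tcp_rot"]); t=R.inv().apply(np.array(p)-o["tool_pos"])
    print("t=%.1f"%o["time"],"pos",o["tool_pos"].round(1),"rot",np.degrees(o["tcp_rot"]).round(1),"F",o["contact_force"].round(1),"w",round(o["grip_width"],1))
    print("total scaled shift",(t/800).round(4),"norm mm",np.linalg.norm(t).round(1))
    if yaw_deg is not None: print("total scaled turn",((R.inv()*Ro.from_euler('xyz',[np.pi,0,np.radians(yaw_deg)])).as_rotvec()/1.5).round(4))
E
python3 -c "
from h import *; plan([583.5,87.1,210],-6)"
```

```text
t=0.1 pos [ 226.8 -473.1  237.1] rot [-179.9   -0.    25.6] F [-0.4 -0.1 -0.7] w 91.8
total scaled shift [ 0.7047 -0.4388  0.0346] norm mm 664.7
total scaled turn [-9.000e-04  1.000e-04  3.677e-01]
```

```bash
python3 -m inch '[0,0,0,0.035,-0.022,0,-1,0,0,0,0.035,-0.022,0,-1,0,0,0,0.035,-0.022,0,-1,0,0,0,0.035,-0.022,0,-1,0,0,0,0.035,-0.022,0,-1,0,0,0,0.035,-0.022,0,-1,0,0,0,0.035,-0.022,0,-1,0,0,0,0.035,-0.022,0,-1,0,0,0,0.035,-0.022,0,-1,0,0,0,0.035,-0.022,0,-1]'
python3 -m inch '[0,0,0,0.035,-0.022,0,-1,0,0,0,0.035,-0.022,0,-1,0,0,0,0.035,-0.022,0,-1,0,0,0,0.035,-0.022,0,-1,0,0,0,0.035,-0.022,0,-1,0,0,0,0.035,-0.022,0,-1,0,0,0,0.035,-0.022,0,-1,0,0,0,0.035,-0.022,0,-1,0,0,0,0.035,-0.022,0,-1,0,0,0,0.035,-0.022,0,-1]'
python3 -m inch '[0,0,0.061,0,0,0,-1,0,0,0.061,0,0,0,-1,0,0,0.061,0,0,0,-1,0,0,0.061,0,0,0,-1,0,0,0.061,0,0,0,-1,0,0,0.061,0,0,0,-1,0,0,0,0,0,0,-1,0,0,0,0,0,0,-1]'
python3 - <<'E'
from h import *; from plant import *; import pickle
plan([583.5,87.1,210],-6)
c=capture("wrist"); pickle.dump(c,open("pics/w1.pkl","wb")); cv2.imwrite("pics/w1.png",c["image"][:,:,::-1])
E
```

```text
time: 0.93
tool_pos: [403.7, -192.2, 237.5]
tcp_rot: [-3.141, 0.0, 0.447]
contact_force: [1.1, -0.6, -0.0]
grip_width: 91.7
finger_force: 0.0
time: 1.77
tool_pos: [580.2, 87.6, 237.2]
tcp_rot: [-3.141, 0.001, 0.447]
contact_force: [0.8, -0.2, 0.4]
grip_width: 91.9
finger_force: 0.0
time: 2.43
tool_pos: [579.6, 85.9, 237.3]
tcp_rot: [3.141, 0.001, -0.099]
contact_force: [0.1, -0.3, -0.1]
grip_width: 91.6
finger_force: 0.0
t=2.4 pos [579.6  85.9 237.3] rot [180.    0.   -5.7] F [ 0.1 -0.3 -0.1] w 91.6
total scaled shift [ 0.0047 -0.0019  0.0341] norm mm 27.6
total scaled turn [0.0001 0.0005 0.0035]
```

View pics/w1.png

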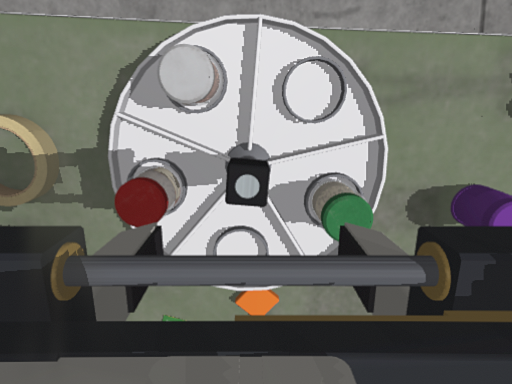

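The wrist view shows the knob's top face with corners at about (230,158), (271,161), (267,207) and (225,203). The red lid is at (141,202), green at (347,217) and the pointer head at (257,302).

```bash
python3 - <<'E'
from h import *; import pickle
c=pickle.load(open("pics/w1.pkl","rb"))
hsv=cv2.cvtColor(c["image"],cv2.COLOR_RGB2HSV)
m=cv2.inRange(hsv,(0,0,0),(180,255,65))[140:225,205:295]
n,l,s,ce=cv2.connectedComponentsWithStats(m); i=1+s[1:,4].argmax(); print("blob",s[i])
k=p2w(c,[(230,158),(271,161),(267,207),(225,203)],120); print(k.round(0).tolist(),k.mean(0))
e=np.roll(k,-1,0)-k; print(np.degrees(np.arctan2(e[:,1],e[:,0]))%90,np.hypot(*e.T))
m=cv2.inRange(hsv,(0,0,140),(180,40,255)); m[225:]=0;m[:12]=0;m[:,:100]=0;m[:,395:]=0
hull=cv2.convexHull(np.argwhere(m)[:,::-1].astype(np.float32)).reshape(-1,2); hull=hull[hull[:,1]<218]
print(cv2.fitEllipse(p2w(c,hull,40).astype(np.float32)))
print("red",p2w(c,[(141,202)],91),"green",p2w(c,[(347,217)],91),"ptr",p2w(c,[(258,302)],12))
E
```

```text
blob [  21   17   44   50 1412]
[[609.0, 100.0], [603.0, 67.0], [564.0, 74.0], [571.0, 109.0]] [586.65888977  87.63249458]
[80.11588238 80.35436201 78.63861081 77.12623295] [33.60563878 39.57253233 35.8007676  38.7019059 ]
((621.3616943359375, 84.8072509765625), (295.7654113769531, 325.2544250488281), 155.3681182861328)
red [[571.1706914  190.45008124]] green [[537.17351153  -1.50061964]] ptr [[401.40980598  94.22964996]]
```

```bash
python3 -m inch '[0,0,0.038,0.0066,-0.0025,0.02,-1,0,0,0,0,0,0.03,-1,0,0,0,0,0,0.03,-1,0,0,0,0,0,0.03,-1,0,0,0,0,0,0.03,-1,0,0,0,0,0,0.03,-1,0,0,0,0,0,0,-1,0,0,0,0,0,0,-1]'
python3 -m inch '[0,0,0,0,0,0,0.2,0,0,0,0,0,0,0.6,0,0,0,0,0,0,1,0,0,0,0,0,0,1,0,0,0,0,0,0,1,0,0,0,0,0,0,1,0,0,0,0,0,0,1,0,0,0,0,0,0,1]'
```

```text
time: 3.15
tool_pos: [584.6, 87.3, 100.9]
tcp_rot: [3.141, 0.003, -0.158]
contact_force: [-0.4, 0.0, 0.3]
grip_width: 92.1
finger_force: 0.0
time: 3.82
tool_pos: [585.3, 87.4, 101.8]
tcp_rot: [3.142, -0.0, -0.159]
contact_force: [-0.3, 0.2, 0.2]
grip_width: 43.4
finger_force: 0.0
```

```bash
python3 -m inch '[0,0,0,0,0,0,1,0,0,0,0,0,0,1,0,0,0,0,0,0,1,0,0,0,0,0,0,1,0,0,0,0,0,0,1]'
python3 -m inch '[0,0,-0.03,0,0,0,1,0,0,-0.06,0,0,0,1,0,0,-0.06,0,0,0,1,0,0,-0.06,0,0,0,1,0,0,-0.06,0,0,0,1]'
```

```text
time: 4.23
tool_pos: [585.3, 88.1, 101.7]
tcp_rot: [-3.141, -0.0, -0.159]
contact_force: [1.3, 5.1, 0.3]
grip_width: 36.3
finger_force: 29.8
time: 4.65
tool_pos: [585.3, 88.8, 101.7]
tcp_rot: [-3.14, -0.001, 0.25]
contact_force: [0.8, 8.3, -0.8]
grip_width: 35.7
finger_force: 30.0
```

```bash
python3 -m inch '[0,0,-0.06,0,0,0,1,0,0,-0.06,0,0,0,1,0,0,-0.06,0,0,0,1,0,0,-0.06,0,0,0,1,0,0,-0.06,0,0,0,1,0,0,-0.06,0,0,0,1,0,0,-0.06,0,0,0,1,0,0,-0.06,0,0,0,1,0,0,-0.06,0,0,0,1,0,0,-0.06,0,0,0,1]'
python3 -m inch '[0,0,-0.049,0,0,0,1,0,0,0,0,0,0,1,0,0,0,0,0,0,1,0,0,0,0,0,0,1]'
python3 - <<'E'
from h import *; from plant import *; import pickle
plan([585,87.1,101],70)
c=capture("top"); pickle.dump(c,open("pics/t2.pkl","wb")); cv2.imwrite("pics/t2.png",cv2.resize(c["image"][80:260,90:290,::-1],None,fx=3,fy=3,interpolation=cv2.INTER_CUBIC))
E
```

```text
time: 5.48
tool_pos: [584.4, 89.9, 101.7]
tcp_rot: [-3.139, -0.003, 1.15]
contact_force: [-3.3, 13.2, 1.6]
grip_width: 36.3
finger_force: 30.0
time: 5.82
tool_pos: [584.1, 89.7, 101.6]
tcp_rot: [-3.139, -0.002, 1.22]
contact_force: [-4.2, 12.1, 2.4]
grip_width: 36.2
finger_force: 30.0
t=5.8 pos [584.1  89.7 101.6] rot [-1.798e+02 -1.000e-01  6.990e+01] F [-4.2 12.1  2.4] w 36.2
total scaled shift [-0.0027  0.0022  0.0008] norm mm 2.8
total scaled turn [-0.002  -0.0014 -0.0011]
```

View pics/t2.png

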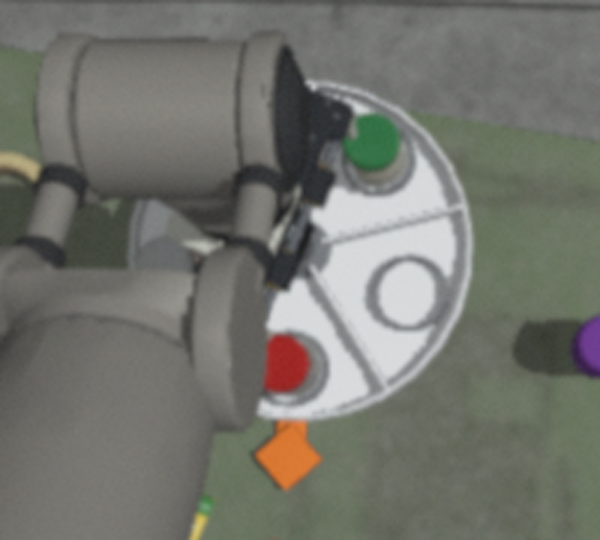

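The turn worked. The red lid, partly hidden by the arm, is centred near crop (281,362), just inside the pointer head at (288,457).

```bash
python3 - <<'E'
from h import *; import pickle
c=pickle.load(open("pics/t2.pkl","rb"))
f=lambda L,z:p2w(c,np.array(L)/3+[90,80],z)
r=f([(281,362)],91)[0]; d=f([(254,457),(286,490),(321,458),(290,424)],12); print(r,d.mean(0))
A=np.array([584.5,88.5]); an=lambda p:np.degrees(np.arctan2(*(p-A)[::-1]))
print(an(r),np.hypot(*(r-A)),an(d.mean(0)),an(d[1]))
E
```

```text
[479.07288692  88.31777021] [401.36357461  94.29233727]
-179.90096487592513 105.42727056753519 178.18842221751203 178.33785725882908
```

```bash
python3 -m inch '[0,0,0,0,0,0,-1,0,0,0,0,0,0,-1,0,0,0,0,0,0,-1,0,0,0,0,0,0,-1,0,0,0,0,0,0,-1,0,0,0,0,0,0,-1,0,0,0,0,0,-0.03,-1,0,0,0,0,0,-0.04,-1,0,0,0,0,0,-0.04,-1,0,0,0,0,0,-0.03,-1]'
python3 -m inch '[0,0,0.07,0,0,0,-1,0,0,0.07,0,0,0,-1,0,0,0.07,0,0,0,-1,0,0,0.07,0,0,0,-1,0,0,0.07,0,0,0,-1,0,0,0.07,0,0,0,-1,0,0,0.07,0,0,0,-1,0,0,0.07,0,0,0,-1,0,0,0.07,0,0,0,-1,0,0,0.07,0,0,0,-1]'
python3 -c "
from h import *; plan([479,89,210],-2)"
```

```text
time: 6.7
tool_pos: [585.8, 87.2, 216.4]
tcp_rot: [3.139, -0.001, 1.219]
contact_force: [1.0, 1.0, 0.1]
grip_width: 91.2
finger_force: 0.0
time: 7.53
tool_pos: [585.3, 87.2, 213.7]
tcp_rot: [3.141, 0.0, 0.164]
contact_force: [0.9, -0.9, 0.2]
grip_width: 92.0
finger_force: 0.0
t=7.5 pos [585.3  87.2 213.7] rot [180.    0.    9.4] F [ 0.9 -0.9  0.2] w 92.0
total scaled shift [-0.1307 -0.0239  0.0046] norm mm 106.3
total scaled turn [0.0002 0.     0.1325]
```

```bash
python3 -m inch '[0,0,0.066,0,0,0,-1,0,0,0.066,0,0,0,-1,0,0,0,-0.033,0.0006,0,-1,0,0,0,-0.033,0.0006,0,-1,0,0,0,-0.033,0.0006,0,-1,0,0,0,-0.034,0.0006,0,-1,0,0,0,0,0,0,-1,0,0,0,0,0,0,-1]'
python3 - <<'E'
from h import *; from plant import *; import pickle
plan([479,89,59],-2)
c=capture("wrist"); pickle.dump(c,open("pics/w2.pkl","wb")); cv2.imwrite("pics/w2.png",c["image"][:,:,::-1])
E
```

```text
time: 8.2
tool_pos: [478.2, 88.5, 214.3]
tcp_rot: [3.141, -0.001, -0.029]
contact_force: [1.2, 0.6, 0.6]
grip_width: 91.7
finger_force: 0.0
t=8.2 pos [478.2  88.5 214.3] rot [180.   -0.   -1.6] F [1.2 0.6 0.6] w 91.7
total scaled shift [ 0.0008 -0.0007  0.1941] norm mm 155.3
total scaled turn [ 0.0001 -0.0006  0.0042]
```

View pics/w2.png

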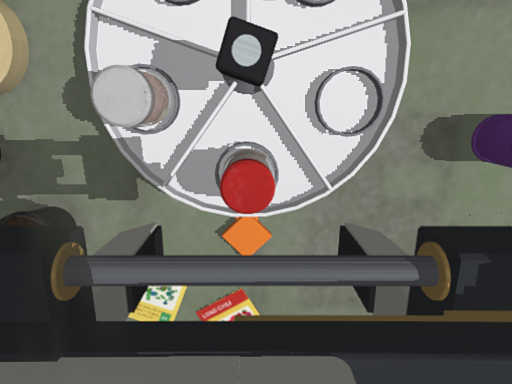

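The red lid is at (248,187), in line with the knob at (246,50) and the pointer head at (247,236).

```bash
python3 - <<'E'
from h import *; import pickle
c=pickle.load(open("pics/w2.pkl","rb"))
r=p2w(c,[(248,187)],91)[0]; print("red",r,"ptr",p2w(c,[(247,236)],12),"knob",p2w(c,[(246,50)],120))
plan([r[0],r[1],59],-2)
E
```

```text
red [480.18968723  91.03388845] ptr [[402.33227994  95.03674125]] knob [[584.1880734   89.10562064]]
t=8.2 pos [479.4  88.4 214.3] rot [ 1.8e+02 -1.0e-01 -1.6e+00] F [ 0.7 -0.1  0.2] w 91.8
total scaled shift [ 0.0006 -0.0033  0.1941] norm mm 155.3
total scaled turn [ 0.0001 -0.0012  0.0041]
```

```bash
python3 -m inch '[0,0,0,0.0008,-0.003,0.02,-1,0,0,0,0,0,0.035,-1,0,0,0,0,0,0.035,-1,0,0,0,0,0,0.035,-1,0,0,0,0,0,0.035,-1,0,0,0,0,0,0.034,-1,0,0,0,0,0,0,-1]'
python3 -m inch '[0,0,0,0,0,0,-0.2,0,0,0,0,0,0,0.2,0,0,0,0,0,0,0.5,0,0,0,0,0,0,1,0,0,0,0,0,0,1,0,0,0,0,0,0,1,0,0,0,0,0,0,1,0,0,0,0,0,0,1,0,0,0,0,0,0,1]'
```

```text
time: 8.83
tool_pos: [477.6, 90.6, 54.0]
tcp_rot: [3.141, 0.008, -0.029]
contact_force: [-1.6, -0.8, -0.2]
grip_width: 91.9
finger_force: 0.0
time: 9.58
tool_pos: [479.9, 90.9, 59.1]
tcp_rot: [3.142, -0.001, -0.029]
contact_force: [-1.3, -0.6, 5.5]
grip_width: 50.8
finger_force: 30.0
```

```bash
python3 -m inch '[0,0,0,0,0,0,1,0,0,0,0,0,-0.008,1,0,0,0,0,0,-0.015,1,0,0,0,0,0,-0.02,1,0,0,0,0,0,-0.025,1,0,0,0,0,0,-0.03,1,0,0,0,0,0,-0.03,1,0,0,0,0,0,0,1]'
python3 -c "
from h import *; plan([440.2,-320,150],-2)"
```

```text
time: 10.25
tool_pos: [481.8, 91.0, 165.3]
tcp_rot: [-3.141, -0.008, -0.029]
contact_force: [0.7, -0.1, 0.1]
grip_width: 50.5
finger_force: 30.0
t=10.2 pos [481.8  91.  165.3] rot [-180.    -0.4   -1.6] F [ 0.7 -0.1  0.1] w 50.5
total scaled shift [-0.0375  0.5151  0.0186] norm mm 413.4
total scaled turn [-0.0003 -0.0052  0.0042]
```

```bash
python3 -m inch '[0,0,0,-0.001,0.012,0,1,0,0,0,-0.002,0.024,0,1,0,0,0,-0.002,0.03,0,1,0,0,0,-0.002,0.03,0,1,0,0,0,-0.002,0.03,0,1,0,0,0,-0.002,0.03,0,1,0,0,0,-0.002,0.03,0,1,0,0,0,-0.002,0.03,0,1,0,0,0,-0.002,0.03,0,1,0,0,0,-0.002,0.03,0,1]'
python3 -m inch '[0,0,0,-0.002,0.03,0,1,0,0,0,-0.002,0.03,0,1,0,0,0,-0.002,0.03,0,1,0,0,0,-0.002,0.03,0,1,0,0,0,-0.002,0.03,0,1,0,0,0,-0.002,0.03,0,1,0,0,0,-0.002,0.03,0,1,0,0,0,-0.002,0.02,0,1,0,0,0,-0.001,0.009,0,1,0,0,0,0,0,0,1]'
python3 - <<'E'
from h import *; from plant import *; import pickle
c=capture("wrist"); pickle.dump(c,open("pics/w3.pkl","wb")); cv2.imwrite("pics/w3.png",c["image"][:,:,::-1])
plan([440.2,-320,44.5],-2)
E
```

```text
time: 11.08
tool_pos: [456.5, -130.7, 159.5]
tcp_rot: [-3.141, 0.003, -0.029]
contact_force: [0.0, 0.5, -1.5]
grip_width: 50.7
finger_force: 30.0
time: 11.92
tool_pos: [438.0, -321.1, 159.9]
tcp_rot: [-3.141, 0.001, -0.031]
contact_force: [0.1, -0.4, -1.5]
grip_width: 50.7
finger_force: 30.0
t=12.0 pos [ 438.3 -319.9  160.1] rot [-1.799e+02  1.000e-01 -1.700e+00] F [-0.3 -0.  -1.1] w 50.7
total scaled shift [0.0025 0.0003 0.1445] norm mm 115.6
total scaled turn [-0.001   0.0008  0.0034]
```

View pics/w3.png

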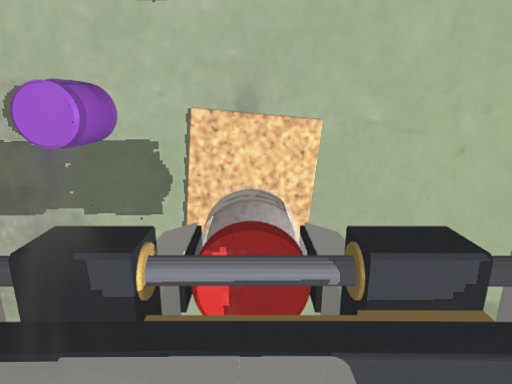

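The jar is held upright above the mat. The mat's far corners are at (190,108) and (322,120), and the purple decoy is off to the left.

```bash
python3 - <<'E'
from h import *; import pickle
c=pickle.load(open("pics/w3.pkl","rb")); print(p2w(c,[(190,108),(322,120)],6))
E
python3 -m inch '[0,0,0,0.0025,0,0.02,1,0,0,0,0,0,0.03,1,0,0,0,0,0,0.03,1,0,0,0,0,0,0.025,1,0,0,0,0,0,0.02,1,0,0,0,0,0,0.012,1,0,0,0,0,0,0.005,1,0,0,0,0,0,0,1,0,0,0,0,0,0,1]'
```

```text
[[ 506.22260167 -268.48719908]
 [ 492.20277775 -386.54866703]]
time: 12.72
tool_pos: [441.4, -320.0, 48.0]
tcp_rot: [3.141, -0.001, -0.028]
contact_force: [-0.6, -0.0, -1.7]
grip_width: 50.8
finger_force: 30.0
```

Both estimates agree on the mat, so I'll lower the last few millimetres.

```bash
python3 -m inch '[0,0,0,0,0,0.003,1,0,0,0,0,0,0.0015,1,0,0,0,0,0,0.001,1,0,0,0,0,0,0.0007,1,0,0,0,0,0,0,1,0,0,0,0,0,0,1]'
```

```text
time: 13.22
tool_pos: [441.1, -320.4, 43.1]
tcp_rot: [3.141, -0.001, -0.029]
contact_force: [-1.0, 1.1, 6.2]
grip_width: 50.8
finger_force: 30.0
```

Contact on the mat at 6 N. I'll release and lift clear.

```bash
python3 -m inch '[0,0,0,0,0,0,0.3,0,0,0,0,0,0,0,0,0,0,0,0,0,-0.4,0,0,0,0,0,0,-1,0,0,0,0,0,0,-1,0,0,0,0,0,0,-1,0,0,0,0,0,0,-1,0,0,0,0,0,0,-1,0,0,0,0,0,0,-1,0,0,0,0,0,0,-1]'
python3 -m inch '[0,0,0,0,0,-0.015,-1,0,0,0,0,0,-0.03,-1,0,0,0,0,0,-0.04,-1,0,0,0,0,0,-0.04,-1,0,0,0,0,0,-0.04,-1,0,0,0,0,0,-0.03,-1,0,0,0,-0.04,0,0,-1,0,0,0,-0.04,0,0,-1,0,0,0,0,0,0,-1,0,0,0,0,0,0,-1]'
python3 - <<'E'
from h import *; from plant import *
for n in("wrist","top"):
    c=capture(n); cv2.imwrite(f"pics/{n}4.png",c["image"][:,:,::-1])
E
```

```text
time: 14.05
tool_pos: [440.9, -320.2, 42.3]
tcp_rot: [3.142, 0.0, -0.029]
contact_force: [0.0, 0.4, -0.1]
grip_width: 91.4
finger_force: 0.0
time: 14.88
tool_pos: [376.1, -318.3, 198.8]
tcp_rot: [3.141, -0.0, -0.03]
contact_force: [0.3, -0.7, 0.3]
grip_width: 92.0
finger_force: 0.0
```

View pics/wrist4.png

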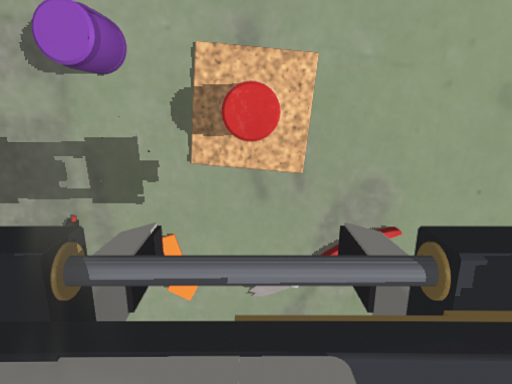

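The jar stands upright at (251,110), in the middle of the mat at about (252,107), and the gripper is clear of it.

```bash
python3 -c "
from plant import *; print(close_job())"
```

```text
the job is handed in; nothing more can be done
None
```

I turned the carousel until the red-lidded jar stood at the pointer, lifted the jar out there, and stood it upright and released in the middle of the cork mat; the job was handed in at about 15 s, and no verdict was shown.

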